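# Seat the D-bore tube rotor on the rotator's flatted spindle

## Robot

A 6-joint arm with a two-finger parallel gripper is mounted at the origin on a cart in front of the work surface, level with it; the furniture and walls round the work are solid. World frame = base frame: x ahead of the robot, y to its left, z up, the work surface at z = 0. Lengths are in m, angles in rad, forces in N, time in s.
With the tool pointing down it reaches from about 0.35 to 0.85 m from the base axis. Payload 8.1 kg.
Tool frame: the origin (TCP) lies on the centre line of the jaws, within the pads' length; the fingertips stand 14 mm ahead of it and the grasp point (between the pads) lies 5 mm behind it (ctrl.tip_extent is the distance from the TCP to the fingertips, in m); z points along the fingers, y is the line along which they close (so a half turn about z gives the same grasp; the last joint's range is limited). The gripper opens to 93 mm and grips with 3 to 60 N. Pads are 15 mm wide; open, the fingers measure 128 mm over their backs; the gripper's body (75 mm by 188 mm) begins 65 mm behind the grasp point.
Start: joints at [-1.24, 0.13, 1.488, -0, 1.523, -0.085], TCP at [0.242, -0.549, 0.233] pointing down, gripper open.
Joint ranges: [-2.96, 2.96], [-0.89, 2.26], [0.02, 2.5], [-1.34, 4.48], [0, 2.73], [-2.66, 2.66]. Speed limits (rad/s): [2.39, 2.39, 2.79, 3.14, 3.14, 3.14].

## Interface

Orientations are given as a unit quaternion [x, y, z, w].
In Python, from workcell import ctrl, viewer gives the robot as it stands.
- The arm moves only by the shell command python3 -m crank 'ROWS'. ROWS is JSON, a list of rows, each a list of 3 entries, a list of its own where there are three numbers: the closure, from -1 (fully open) to 1 (shut), so that 0 is half open, then the shift along the tool's x, y, z normalised to -1 to 1, where 1 is 0.5 m, then the turn, a rotation vector about the tool's x, y, z normalised to -1 to 1, where 1 is 360 degrees. A call has 1 to 12 rows; each row is the pose to reach, as a shift and turn from the pose commanded when the call began, along the tool's axes at that moment, turning the shorter way round; what a row does not reach only later rows make up. A row lasts 1/10 s, in which the tool goes at most 50 mm and 8.59 degrees, less where a joint would pass 70% of its speed; a pose out of reach is approached as far as the arm can. A call with a number of a shift or a turn outside -1 to 1 is refused whole. A call with a gripper value outside its range is refused whole. The fingers move at their own pace and stop on an object; the grip force is fixed at half the most. Time passes only in rows, so rows that repeat a pose let the fingers close. It gives the time, the measured TCP pose, the force, the opening and the grip force at its end, in the units of the state.
- ctrl.read_state(): the state, without advancing time (a new reading comes with each control period).
- viewer.capture(name): name is "scene" or "top" or "wrist"; returns a dict with "color" (400x640x3 uint8, blue, green, red), "K" (3x3 intrinsics, pixels), "rvec" (rotation vector, rad) and "tvec" (3), from world to camera coordinates, as OpenCV has them; the wrist camera has in their place "tool_from_camera" (4x4, takes a point from camera to tool coordinates, whose origin is the TCP and whose axes are the flange's). Camera axes: x right, y down, z forward; pixel columns grow to the right and rows downward; lengths in m; the calibration is good to about 2 mm. A picture is of the moment at which its call begins: read the wrist's pose just before it. There is no depth.
- ctrl.finish_job(): hands the job in; it is judged then, once.
The state is a dict: "t": time; "joint_pos": joint angles; "joint_vel": joint speeds; "tau": joint torques, N m; "eef_pos": TCP position; "eef_rot": TCP orientation; "force": force on the tool from outside, world axes, zero at the start; "moment": the same for the moment, N m; "gripper_width": finger opening in m; "grasp_force": force on a finger pad.
Only numpy, scipy, OpenCV 4.12 (cv2) and the standard library are available. Lean on these libraries where they do the work, as an engineer would, in place of code of your own. Each camera call takes 0.05 s, during which the arm holds its last target. There are 200 camera calls.

## Task

Fit the tube rotor with the D-shaped hole onto the upright flatted spindle of the white rotator drive: turn it so that the flat of its hole matches the flat of the spindle, and lower it until its disc lies fully home on the dark flange. Leave the other rotor, the one with the round hole, where it lies.

Things in the scene. Friction and masses are not known exactly. Their poses are not given: they have to be found in the camera images.
- d_rotor: Loose rotor, hub up: 120 mm metal disc 8 mm thick; grey D-shaped hub on it, up to 40 mm height. D hole right through: radius 29 mm, flat 9 mm from the axis on the -x side. Hub outside: radius 35 mm, flat face at x = -14 mm, 23 mm wide flat land at x = +33 mm: grip from above across these 47 mm, along x, middle at x = +9.5 mm, fingertips above the disc. Origin: hole axis, underside; z up. 0.25 kg.
- round_rotor: The other rotor, not wanted: the same 120 mm disc, but with a round grey hub (52 mm diameter, up to 40 mm height) and a round hole of 32 mm diameter, too small for the spindle. Origin: on its axis, at the underside; z up.
- drive_unit: Fixed drive: white housing 130 x 130 x 52 mm; round dark flange (92 mm wide) on it, top at 60 mm; in the middle a D-shaped steel spindle up to 106 mm that does not turn: radius 24 mm, one flat 4 mm from the axis on the -x side (the side with knob and control strip). Its top 16 mm taper inward by 6 to 8 mm as a guide. Origin: on the spindle's axis at the underside; z up.
- spindle_seat (a point): Point on the spindle's axis at the flange top, 60 mm above the worktop, axes as the drive's. The seated rotor's origin lies here, its x axis along this x axis: it goes on with 5 mm of play all round when turned right within about 12 degrees, and not the other way round.

How it is judged:
By the outcome, as a careful person would: the job done as asked, in the order asked, and still so for the second after the job is handed in, with the robot touching nothing.
It also fails if it takes over 40 s, if anything falls off the work surface, if the arm or the gripper's body presses on something with over 40 N, if the wrist force passes 120 N, or if a joint passes its speed limit or range.

## Working session

There is one attempt and no reset: what is moved stays moved. The work goes in short steps, Python scripts to look and compute and a shell command to move; the robot and the scene stay as the last step left them, time stands still between calls to the robot, and variables do not carry over. Pictures are saved under pics/ and viewed, at most 10 in all, crops included, and the job is handed in when it is done.

```bash
ls; mkdir -p pics; python3 - <<'E'
from workcell import ctrl, viewer
import cv2
s=ctrl.read_state();print(s['eef_pos'],s['eef_rot'],s['t'],ctrl.tip_extent)
for n in("top","scene"):
    c=viewer.capture(n);cv2.imwrite(f'pics/{n}0.png',c['color']);print(c['K'],c['rvec'],c['tvec'])
E
```

```text
pics
[ 0.24218314 -0.54835365  0.23158559] [ 9.78467849e-01  2.06397215e-01 -1.29705517e-04 -9.16989172e-04] 0.0 0.014
[[368.03717267   0.         322.49054885]
 [  0.         368.03717267 205.50172658]
 [  0.           0.           1.        ]] [ 2.21510036 -1.97027455  0.22189261] [-0.03569068  0.48547294  1.04432185]
[[433.43432522   0.         326.57299853]
 [  0.         433.43432522 202.35848217]
 [  0.           0.           1.        ]] [ 1.93175346 -0.93116641  0.56455272] [-0.29056486  0.2486043   0.83373147]
```

View pics/top0.png

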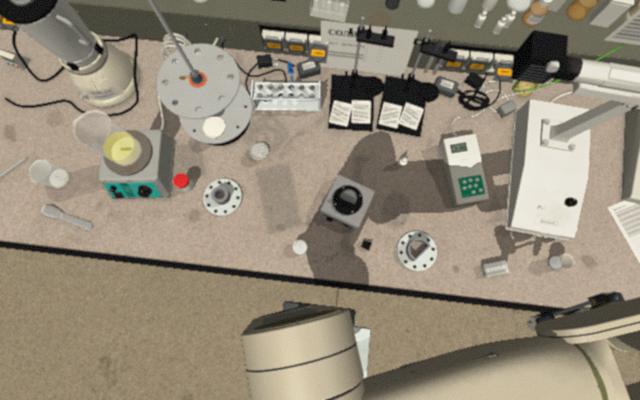

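View pics/scene0.png

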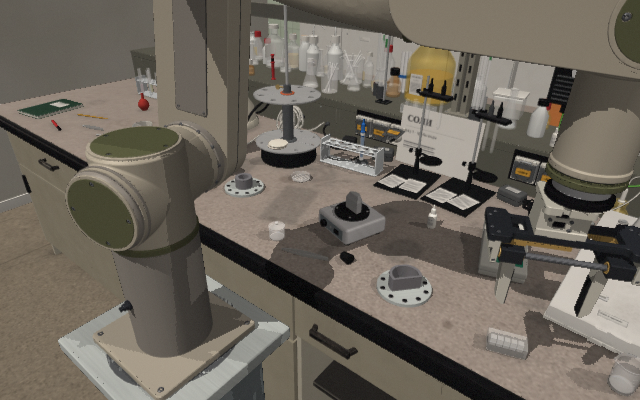

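The top view shows the d_rotor at about (417,251), the drive at (348,202) and the round rotor at (222,197). The scene view agrees: the D hub is at (405,280) and the spindle at (353,205).

```bash
cat > h.py <<'E'
import numpy as np, cv2
from scipy.spatial.transform import Rotation as R
from workcell import ctrl, viewer
def cam(n):
    s=ctrl.read_state(); c=viewer.capture(n)
    if n=="wrist":
        T=np.eye(4);T[:3,:3]=R.from_quat(s['eef_rot']).as_matrix();T[:3,3]=s['eef_pos'];W=T@np.array(c['tool_from_camera'])
    else:
        W=np.eye(4);r=cv2.Rodrigues(np.array(c['rvec']))[0];W[:3,:3]=r.T;W[:3,3]=-r.T@np.array(c['tvec']).ravel()
    return c['color'],np.array(c['K']),W
def ray(K,W,p):
    d=W[:3,:3]@np.linalg.inv(K)@[p[0],p[1],1]; return W[:3,3],d/np.linalg.norm(d)
def onplane(K,W,p,z):
    o,d=ray(K,W,p); return o+d*(z-o[2])/d[2]
def proj(K,W,P):
    q=np.linalg.inv(W)@np.append(P,1); q=K@q[:3]; return q[:2]/q[2]
def tri(a,b):
    (o1,d1),(o2,d2)=a,b; A=np.array([d1,-d2]).T; t=np.linalg.lstsq(A,o2-o1,rcond=None)[0]
    p,q=o1+t[0]*d1,o2+t[1]*d2; return (p+q)/2,np.linalg.norm(p-q)
E
python3 - <<'E'
from h import *
c,K,W=cam("top");s,Ks,Ws=cam("scene")
print(W[:3,3],Ws[:3,3])
for n,p,z in(("rotor disc",(417,251),.008),("flange",(348,201),.06),("round",(222,197),.008)): print(n,onplane(K,W,p,z).round(3))
print('rotor tri',tri(ray(K,W,(417,251)),ray(Ks,Ws,(404.5,286))))
print('spindle top tri',tri(ray(K,W,(348,197)),ray(Ks,Ws,(353,195))))
a=cv2.resize(c[150:290,300:470],None,fx=4.6,fy=4.25,interpolation=cv2.INTER_CUBIC)
cv2.imwrite('pics/top_crop.png',cv2.resize(c[160:280,300:460],None,fx=5,fy=5,interpolation=cv2.INTER_CUBIC))
w,Kw,Ww=cam("wrist");cv2.imwrite('pics/w0.png',w);print(Kw,Ww)
print(R.from_quat(ctrl.read_state()['eef_rot']).as_matrix().round(3))
E
```

```text
[ 0.24258427 -0.00841024  1.12634279] [-0.30220985 -0.58659148  0.63711839]
rotor disc [ 0.39  -0.279  0.008]
flange [ 0.508 -0.053  0.06 ]
round [0.487 0.339 0.008]
rotor tri (array([ 0.39091499, -0.28020089,  0.00479961]), np.float64(0.002087545990143825))
spindle top tri (array([ 0.51055029, -0.05160008,  0.10158061]), np.float64(0.00427205158935315))
[[283.99048063   0.         320.50658986]
 [  0.         283.99048063 195.83853533]
 [  0.           0.           1.        ]] [[ 4.04006816e-01 -8.88127041e-01 -2.19109224e-01  3.02931408e-01]
 [-9.14755714e-01 -3.92426485e-01 -9.60387253e-02 -5.23216032e-01]
 [-6.89674014e-04  2.39231715e-01 -9.70962260e-01  3.83439708e-01]
 [ 0.00000000e+00  0.00000000e+00  0.00000000e+00  1.00000000e+00]]
[[ 0.915  0.404 -0.   ]
 [ 0.404 -0.915  0.001]
 [ 0.    -0.001 -1.   ]]
```

View pics/top_crop.png

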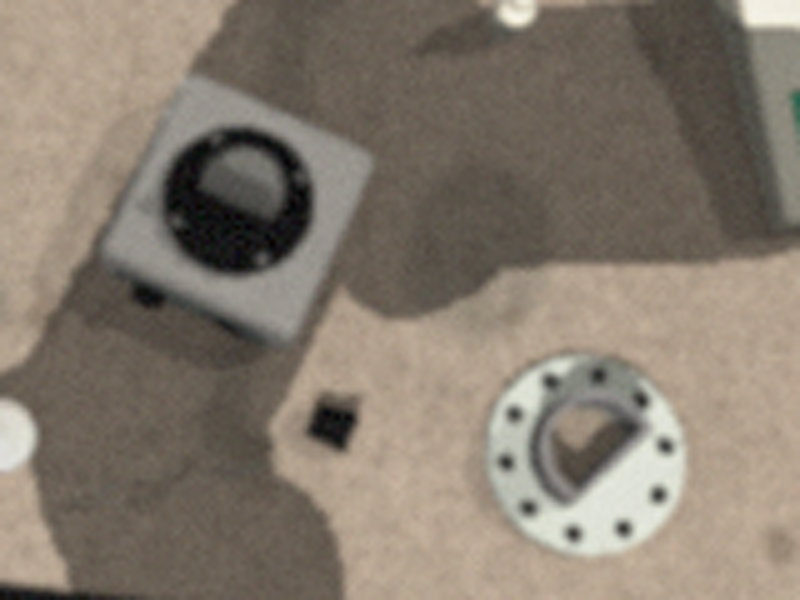

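The zoomed crop shows the flange centre at (238,200), with the drive's knob side at lower left. The rotor disc is centred at (587,455), and its hub flat runs from (575,500) to (645,425). That puts rotor yaw at about 47° and drive yaw at about −25°. I'll move above the rotor and take a closer look.

```bash
python3 -m crank '[[-1,[0.5,-0.38,0.06],[0,0,-0.28]],[-1,[0.5,-0.38,0.06],[0,0,-0.28]],[-1,[0.5,-0.38,0.06],[0,0,-0.28]],[-1,[0.5,-0.38,0.06],[0,0,-0.28]],[-1,[0.5,-0.38,0.06],[0,0,-0.28]],[-1,[0.5,-0.38,0.06],[0,0,-0.28]],[-1,[0.5,-0.38,0.06],[0,0,-0.28]],[-1,[0.5,-0.38,0.06],[0,0,-0.28]],[-1,[0.5,-0.38,0.06],[0,0,-0.28]],[-1,[0.5,-0.38,0.06],[0,0,-0.28]],[-1,[0.5,-0.38,0.06],[0,0,-0.28]],[-1,[0.5,-0.38,0.06],[0,0,-0.28]]]'
python3 -m crank '[[-1,[0,0,0],[0,0,-0.03]],[-1,[0,0,0],[0,0,-0.03]],[-1,[0,0,0],[0,0,-0.03]],[-1,[0,0,0],[0,0,-0.03]],[-1,[0,0,0],[0,0,-0.03]]]'
python3 - <<'E'
from h import *
print(ctrl.read_state()['joint_pos'])
w,K,W=cam("wrist");cv2.imwrite('pics/w1.png',w);np.savez('w1.npz',w=w,K=K,W=W);print(W.round(3))
E
```

```text
t: 1.45
eef_pos: [0.3943, -0.274, 0.2026]
eef_rot: [0.462, 0.887, 0.0, -0.0]
force: [-0.1, 0.5, -0.2]
gripper_width: 0.0929
grasp_force: 0.0
t: 1.95
eef_pos: [0.3943, -0.2741, 0.2026]
eef_rot: [0.38, 0.925, -0.0, 0.0]
force: [-0.2, -0.4, 0.2]
gripper_width: 0.0928
grasp_force: 0.0
[-7.14228523e-01 -1.83519063e-01  1.85134588e+00 -1.99784702e-06
  1.47374513e+00 -1.50580288e+00]
[[ 0.703  0.691  0.172  0.347]
 [ 0.711 -0.682 -0.169 -0.229]
 [ 0.     0.241 -0.971  0.354]
 [ 0.     0.     0.     1.   ]]
```

View pics/w1.png

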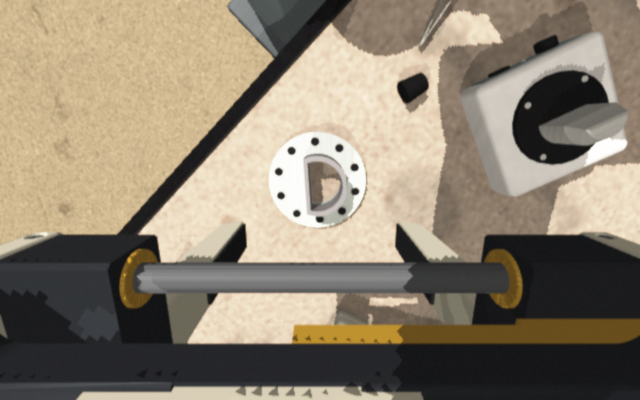

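The wrist view shows the rotor disc at (318,180) with the hub flat on the left (x≈306). The drive is at upper right, flange near (560,115). I'll measure both with masks.

```bash
cat > m1.py <<'E'
from h import *
d=np.load('w1.npz');w,K,W=d['w'],d['K'],d['W']
g=cv2.cvtColor(w,cv2.COLOR_BGR2HSV)
m=((g[...,1]<22)&(g[...,2]>190)).astype(np.uint8); mm=np.zeros_like(m); mm[120:240,255:380]=m[120:240,255:380]
cs=cv2.findContours(mm,cv2.RETR_EXTERNAL,cv2.CHAIN_APPROX_NONE)[0];c=cv2.convexHull(max(cs,key=cv2.contourArea))
e=cv2.fitEllipse(c);print(e)
P=np.array([onplane(K,W,p[0],.008) for p in c]);(x,y),r=cv2.minEnclosingCircle((P[:,:2]*1000).astype(np.float32));print('disc',x,y,r)
print('ell',onplane(K,W,e[0],.008))
k=((g[...,2]<60)).astype(np.uint8);kk=np.zeros_like(k);kk[60:170,508:612]=k[60:170,508:612]
cs=cv2.findContours(kk,cv2.RETR_EXTERNAL,cv2.CHAIN_APPROX_NONE)[0];c=max(cs,key=cv2.contourArea)
P=np.array([onplane(K,W,p[0],.06) for p in cv2.convexHull(c)]);(x,y),r=cv2.minEnclosingCircle((P[:,:2]*1000).astype(np.float32));print('flange',x,y,r)
a=cv2.resize(w[125:235,263:373],(400,400),interpolation=cv2.INTER_CUBIC);b=cv2.resize(w[20:200,460:640],(400,400),interpolation=cv2.INTER_CUBIC)
cv2.imwrite('pics/c1.png',np.hstack([a,b]))
E
python3 m1.py
```

```text
((316.7077941894531, 179.16891479492188), (95.25792694091797, 97.16262817382812), 93.54085540771484)
disc 392.0837097167969 -279.1007385253906 60.41807556152344
ell [ 0.39020903 -0.27742892  0.008     ]
flange 510.2494812011719 -53.67515563964844 46.52304458618164
```

View pics/c1.png

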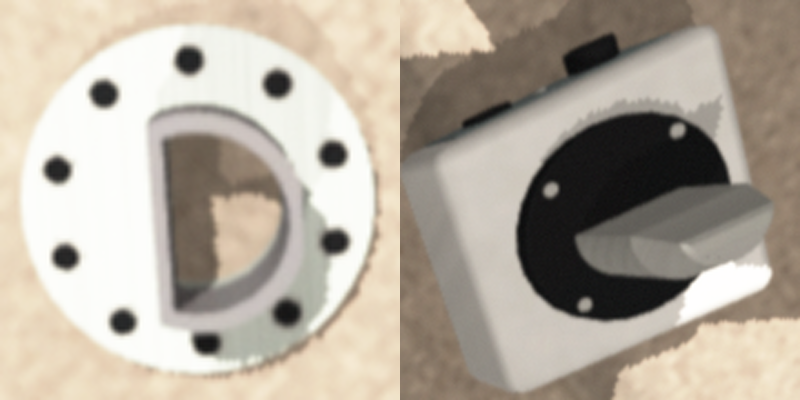

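```bash
cat > m2.py <<'E'
from h import *
d=np.load('w1.npz');K,W=d['K'],d['W']
A=lambda x,y:(263+x*.275,125+y*.275); B=lambda x,y:(460+x*.45,20+y*.45)
def dirn(a,b,z):
    p,q=onplane(K,W,a,z),onplane(K,W,b,z); return p.round(4),q.round(4),np.degrees(np.arctan2(*(q-p)[1::-1])),np.linalg.norm(q-p)
p,q,a,l=dirn(A(150,126),A(165,320),.04);print('hub outer flat',p,q,a,l)
print('hub inner flat',dirn(A(163,138),A(178,305),.04))
print('drive front',dirn(B(38,150),B(300,30),.052)); print('drive back',dirn(B(120,390),B(372,280),.052)); print('side',dirn(B(38,155),B(118,388),.052))
c,Kt,Wt=cam("top");K,W=Kt,Wt
T=lambda x,y:(300+x/5,160+y/5)
print('top front',dirn(T(105,250),T(280,335),.052)); print('top back',dirn(T(190,80),T(372,160),.052))
print('top rotor flat',dirn(T(575,500),T(645,428),.04))
print('flange',onplane(K,W,T(238,200),.06)); print('rotor disc',onplane(K,W,T(587,455),.008))
d=np.load('w1.npz')
print('hub flat corner tri',tri(ray(d['K'],d['W'],A(150,128)),ray(Kt,Wt,T(648,425))),tri(ray(d['K'],d['W'],A(165,320)),ray(Kt,Wt,T(575,503))))
print('flange tri',tri(ray(d['K'],d['W'],B(227,215)),ray(Kt,Wt,T(238,200))))
E
python3 m2.py
```

```text
hub outer flat [ 0.3611 -0.2673  0.04  ] [ 0.4077 -0.3078  0.04  ] -41.00218702300794 0.061755983952805696
hub inner flat (array([ 0.3664, -0.2671,  0.04  ]), array([ 0.4071, -0.3013,  0.04  ]), np.float64(-40.13030124398335), np.float64(0.05317380814833398))
drive front (array([ 0.4315, -0.0913,  0.052 ]), array([0.4718, 0.019 , 0.052 ]), np.float64(69.92683779978672), np.float64(0.11738690567610269))
drive back (array([ 0.5496, -0.1302,  0.052 ]), array([ 0.5891, -0.0141,  0.052 ]), np.float64(71.234486986944), np.float64(0.12270347324904184))
side (array([ 0.4332, -0.0926,  0.052 ]), array([ 0.5481, -0.1304,  0.052 ]), np.float64(-18.218445153727988), np.float64(0.1208905487605516))
top front (array([0.4728, 0.024 , 0.052 ]), array([ 0.4338, -0.0847,  0.052 ]), np.float64(-109.720490400836), np.float64(0.11554020767576949))
top back (array([ 0.5842, -0.015 ,  0.052 ]), array([ 0.5468, -0.1296,  0.052 ]), np.float64(-108.08056957649933), np.float64(0.12054125530390579))
top rotor flat (array([ 0.3587, -0.2666,  0.04  ]), array([ 0.4057, -0.3051,  0.04  ]), np.float64(-39.30670286617522), np.float64(0.0607593984808923))
flange [ 0.51060555 -0.05140083  0.06      ]
rotor disc [ 0.38999418 -0.27975995  0.008     ]
hub flat corner tri (array([ 0.35343198, -0.22409999,  0.35700026]), np.float64(0.014986925668338341)) (array([ 0.28831979, -0.13263189,  0.67203336]), np.float64(0.031919739161909405))
flange tri (array([ 0.51064362, -0.05145517,  0.0605032 ]), np.float64(0.0003509748980920678))
```

Rotor: centre (0.391,−0.2785), yaw 49.6°. Drive: axis (0.5105,−0.0525), yaw −19°. The two views agree on planes and heights, and the sizes match the text (R 60.4 mm, r 46.5 mm). Descending to grip.

```bash
python3 -m crank '[[-1,[0,0.008,0.1],[0,0,-0.012]],[-1,[0,0.008,0.2],[0,0,-0.012]],[-1,[0,0.008,0.27],[0,0,-0.012]],[-1,[0,0.008,0.31],[0,0,-0.012]],[-1,[0,0.008,0.33],[0,0,-0.012]],[-1,[0,0.008,0.345],[0,0,-0.012]],[-1,[0,0.008,0.35],[0,0,-0.012]],[-1,[0,0.008,0.35],[0,0,-0.012]],[-1,[0,0.008,0.35],[0,0,-0.012]]]'
python3 -m crank '[[1,[0,0,0],[0,0,0]],[1,[0,0,0],[0,0,0]],[1,[0,0,0],[0,0,0]],[1,[0,0,0],[0,0,0]],[1,[0,0,0],[0,0,0]],[1,[0,0,0],[0,0,0]],[1,[0,0,0],[0,0,0]],[1,[0,0,0],[0,0,0]],[1,[0,0,0],[0,0,0]],[1,[0,0,0],[0,0,0]]]'
```

```text
t: 2.95
eef_pos: [0.3979, -0.2719, 0.0289]
eef_rot: [0.344, 0.939, -0.0, 0.001]
force: [-0.2, -0.6, -0.4]
gripper_width: 0.0928
grasp_force: 0.0
t: 3.95
eef_pos: [0.3971, -0.2711, 0.0276]
eef_rot: [0.344, 0.939, 0.0, -0.0]
force: [0.5, 1.4, 0.1]
gripper_width: 0.0469
grasp_force: 29.9
```

```bash
python3 -m crank '[[1,[0,0,-0.04],[0,0,0]],[1,[0,0,-0.1],[0,0,0]],[1,[0,0,-0.18],[0,0,0]],[1,[0,0,-0.26],[0,0,0]],[1,[0,0,-0.3],[0,0,0]],[1,[0,0,-0.3],[0,0,0]],[1,[0,0,-0.3],[0,0,0]]]'
python3 -m crank '[[1,[0.01,0.05,0],[0,0,0.02]],[1,[0.02,0.1,0],[0,0,0.04]],[1,[0.03,0.15,0],[0,0,0.06]],[1,[0.04,0.2,0],[0,0,0.08]],[1,[0.05,0.25,0],[0,0,0.1]],[1,[0.06,0.3,0],[0,0,0.12]],[1,[0.07,0.36,0],[0,0,0.14]],[1,[0.08,0.42,0],[0,0,0.16]],[1,[0.09,0.46,0],[0,0,0.18]],[1,[0.091,0.487,0],[0,0,0.191]],[1,[0.091,0.487,0],[0,0,0.191]],[1,[0.091,0.487,0],[0,0,0.191]]]'
python3 -m crank '[[1,[0,0,0],[0,0,0]],[1,[0,0,0],[0,0,0]],[1,[0,0,0],[0,0,0]]]'
python3 - <<'E'
from h import *
w,K,W=cam("wrist");t,Kt,Wt=cam("top");np.savez('w2.npz',w=w,K=K,W=W,t=t)
b=cv2.resize(t[140:260,280:440],(533,400),interpolation=cv2.INTER_CUBIC)
cv2.imwrite('pics/w2.png',w)
cv2.imwrite('pics/t2.png',b)
E
```

```text
t: 4.65
eef_pos: [0.3968, -0.271, 0.1766]
eef_rot: [0.344, 0.939, 0.0, -0.0]
force: [0.1, 0.1, -5.1]
gripper_width: 0.0466
grasp_force: 29.9
t: 5.85
eef_pos: [0.5184, -0.0559, 0.1753]
eef_rot: [0.813, 0.582, -0.001, -0.001]
force: [-0.5, -0.4, -3.5]
gripper_width: 0.0465
grasp_force: 29.9
t: 6.15
eef_pos: [0.5195, -0.0566, 0.1775]
eef_rot: [0.814, 0.58, -0.0, -0.0]
force: [-0.6, 0.5, -3.1]
gripper_width: 0.0469
grasp_force: 29.9
```

View pics/w2.png

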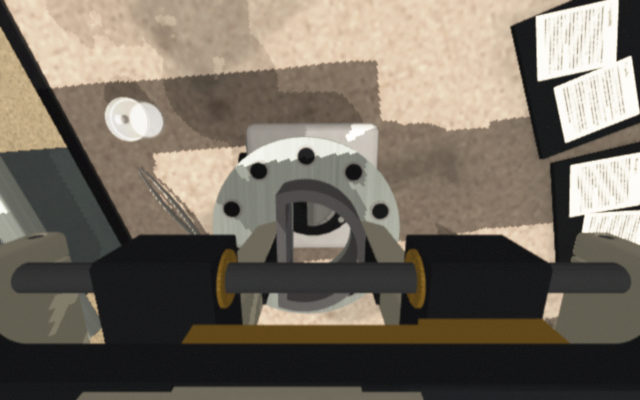

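The rotor is held level over the drive. Bolt holes are visible at (232,209), (259,171), (306,156), (353,172) and (380,210), and a circle through them gives the rotor axis in the grip.

```bash
cat > m3.py <<'E'
from h import *
from scipy.optimize import least_squares
d=np.load('w2.npz');w,K,W=d['w'],d['K'],d['W'];g=cv2.cvtColor(w,cv2.COLOR_BGR2GRAY)
n,l,s,c=cv2.connectedComponentsWithStats((g<75).astype(np.uint8))
H=[]
for p in[(232,209),(259,171),(306,156),(353,172),(380,210)]:
    i=l[p[1],p[0]]; H.append(c[i]); print(c[i].round(1),s[i,4])
st=ctrl.read_state();print(st['eef_pos'],st['eef_rot'])
for z in(.155,.158):
    P=np.array([onplane(K,W,h,z)[:2] for h in H])
    r=least_squares(lambda v:np.hypot(*(P-v[:2]).T)-v[2],[.51,-.05,.05]);print(z,r.x,np.abs(r.fun).max())
    Rt=R.from_quat(st['eef_rot']).as_matrix();e=np.append(r.x[:2],z)-st['eef_pos'];print('in tool',Rt.T@e)
    print('bolt angles',np.degrees(np.arctan2(*(P-r.x[:2]).T[::-1])).round(1))
# bolts when lying
d=np.load('w1.npz');w,K,W=d['w'],d['K'],d['W'];g=cv2.cvtColor(w,cv2.COLOR_BGR2GRAY);n,l,s,c=cv2.connectedComponentsWithStats((g<90).astype(np.uint8))
P=[]
for x,y in[(190,60),(104,93),(277,83),(57,170),(333,154),(65,256),(335,241),(122,321)]:
    i=l[int(125+y*.275),int(263+x*.275)];P.append(onplane(K,W,c[i],.008)[:2])
P=np.array(P);r=least_squares(lambda v:np.hypot(*(P-v[:2]).T)-v[2],[.39,-.28,.05]);print('lying',r.x,np.abs(r.fun).max(),np.degrees(np.arctan2(*(P-r.x[:2]).T[::-1])).round(1))
E
python3 m3.py
```

```text
[231.5 208.6] 202
[258.2 170.7] 216
[305.9 156.3] 199
[353.1 171.7] 224
[379.9 210.7] 184
[ 0.51967641 -0.05641319  0.17772377] [8.14311430e-01 5.80428186e-01 6.68167437e-05 1.04017414e-04]
0.155 [ 0.51006256 -0.05648693  0.05002299] 0.00018444707940767913
in tool [-0.00320553 -0.00906951  0.02272157]
bolt angles [141.6 106.1  70.1  34.5  -1.4]
0.158 [ 0.51059995 -0.05543207  0.04916043] 0.0001812669451681792
in tool [-0.00203312 -0.00890488  0.01972159]
bolt angles [141.6 106.1  70.1  34.5  -1.4]
lying [ 0.39207445 -0.27902125  0.04883006] 0.0001753609026236072 [ 138.5  174.5  102.5 -149.2   66.6 -113.1   30.2  -76.9]
```

```bash
python3 -m crank '[[1,[0.005,-0.002,0.02],[0,0,0]],[1,[0.005,-0.002,0.05],[0,0,0]],[1,[0.005,-0.002,0.075],[0,0,0]],[1,[0.005,-0.002,0.09],[0,0,0]],[1,[0.005,-0.002,0.1],[0,0,0]],[1,[0.005,-0.002,0.11],[0,0,0]],[1,[0.005,-0.002,0.12],[0,0,0]],[1,[0.005,-0.002,0.12],[0,0,0]],[1,[0.005,-0.002,0.12],[0,0,0]]]'
python3 - <<'E'
from h import *
w,K,W=cam("wrist");s,_,_=cam("scene")
a=cv2.resize(w[120:330,200:410],(400,400),interpolation=cv2.INTER_CUBIC);b=cv2.resize(s[130:270,290:430],(400,400),interpolation=cv2.INTER_CUBIC)
cv2.imwrite('pics/c3.png',np.hstack([a,b]))
E
```

```text
t: 7.15
eef_pos: [0.5198, -0.0534, 0.1178]
eef_rot: [0.814, 0.581, 0.0, 0.0]
force: [-0.5, 0.6, -2.9]
gripper_width: 0.0467
grasp_force: 29.9
```

View pics/c3.png

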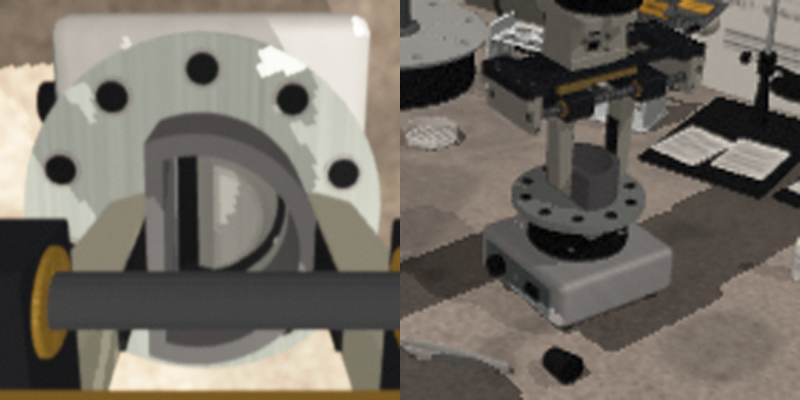

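The hole is now round the spindle: its flat sits parallel to the hole's flat at (190,210) in the left crop, and there is no contact force. Lowering the rest.

```bash
python3 -m crank '[[1,[0,0,0.01],[0,0,0]],[1,[0,0,0.02],[0,0,0]],[1,[0,0,0.03],[0,0,0]],[1,[0,0,0.04],[0,0,0]],[1,[0,0,0.05],[0,0,0]],[1,[0,0,0.056],[0,0,0]],[1,[0,0,0.059],[0,0,0]],[1,[0,0,0.059],[0,0,0]],[1,[0,0,0.059],[0,0,0]]]'
```

```text
t: 8.15
eef_pos: [0.5198, -0.0534, 0.0883]
eef_rot: [0.814, 0.581, 0.0, 0.0]
force: [-0.1, -1.5, -3.8]
gripper_width: 0.0467
grasp_force: 29.9
```

```bash
python3 -m crank '[[1,[0,0,0.002],[0,0,0]],[1,[0,0,0.002],[0,0,0]],[1,[0,0,0.002],[0,0,0]]]'
```

```text
t: 8.45
eef_pos: [0.52, -0.0534, 0.0876]
eef_rot: [0.814, 0.581, 0.0, 0.0]
force: [-0.8, -0.3, 0.6]
gripper_width: 0.0471
grasp_force: 29.9
```

Contact: the force rose by about 4 N at an underside height of 0.060. I'll release and rise.

```bash
python3 -m crank '[[-1,[0,0,0],[0,0,0]],[-1,[0,0,0],[0,0,0]],[-1,[0,0,0],[0,0,0]],[-1,[0,0,0],[0,0,0]],[-1,[0,0,0],[0,0,0]],[-1,[0,0,0],[0,0,0]],[-1,[0,0,0],[0,0,0]],[-1,[0,0,0],[0,0,0]]]'
python3 -m crank '[[-1,[0,0,-0.03],[0,0,0]],[-1,[0,0,-0.08],[0,0,0]],[-1,[0,0,-0.15],[0,0,0]],[-1,[0,0,-0.22],[0,0,0]],[-1,[-0.06,0,-0.26],[0,0,0]],[-1,[-0.12,0,-0.26],[0,0,0]],[-1,[-0.12,0,-0.26],[0,0,0]],[-1,[-0.12,0,-0.26],[0,0,0]],[-1,[-0.12,0,-0.26],[0,0,0]]]'
python3 - <<'E'
from h import *
w,K,W=cam("wrist");s,Ks,Ws=cam("scene");np.savez('w4.npz',w=w,K=K,W=W,s=s)
a=cv2.resize(w[0:240,200:440],(400,400),interpolation=cv2.INTER_CUBIC);b=cv2.resize(s[150:270,290:410],(400,400),interpolation=cv2.INTER_CUBIC)
cv2.imwrite('pics/c4.png',np.hstack([a,b]))
E
```

```text
t: 9.25
eef_pos: [0.5196, -0.0533, 0.0871]
eef_rot: [0.814, 0.581, 0.0, -0.0]
force: [0.2, -0.8, 0.4]
gripper_width: 0.0929
grasp_force: 0.0
t: 10.15
eef_pos: [0.5001, -0.1094, 0.2172]
eef_rot: [0.814, 0.581, 0.0, -0.0]
force: [0.4, 0.2, -0.1]
gripper_width: 0.093
grasp_force: 0.0
```

View pics/c4.png

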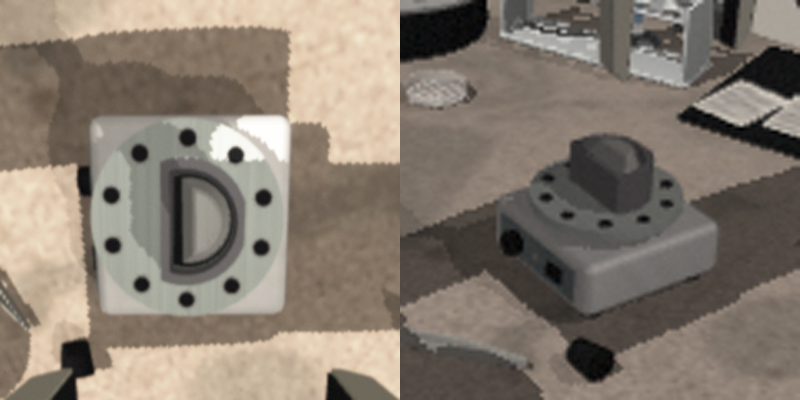

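The rotor lies level on the flange, its flat matched to the spindle's. The spindle is centred in the hole at about (205,220) in the left crop, and the gripper is clear.

```bash
python3 -c "
from workcell import ctrl
print(ctrl.finish_job())"
```

```text
the job is handed in; nothing more can be done
None
```

The D-hole rotor is on the drive's spindle with the flats matched and its disc resting on the flange, the round-hole rotor was not touched, and the job was handed in at about 10 s on the robot's clock.

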